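# Turn the leaf of the glaze sample book

## Robot

A 6-joint arm with a two-finger parallel gripper is mounted at the origin on the work surface. World frame = base frame: x ahead of the robot, y to its left, z up, the work surface at z = 0. Lengths are in m, angles in rad, forces in N, time in s.
With the tool pointing down it reaches from about 0.35 to 0.875 m from the base axis. Payload 4.2 kg.
Tool frame: the origin (TCP) lies midway between the tips of the shut fingers; the grasp point (between the pads) lies 19 mm behind it; z points along the fingers, y is the direction in which the jaws open and shut (so a half turn about z gives the same grasp; the last joint's range is limited). The gripper opens to 85 mm and grips with 20 to 120 N. Pads are 22 mm wide; open, the fingers measure 114 mm over their backs; the gripper's body (76 mm by 85 mm) begins 54 mm behind the grasp point. The pads swing forward as they close: fully open they stand 13 mm farther back than shut.
Start: joints at [1.539, 0.385, 0.008, 0, -1.194, -0.259], TCP at [0.179, 0.599, 0.231] pointing down, gripper open.
Joint ranges: [-3.14, 3.14], [-1.21, 2.06], [-1.07, 1.41], [-3.16, 2.05], [-2.99, -0.16], [-3.1, 3.1]. Speed limits (rad/s): [2.79, 2.79, 3.14, 3.14, 3.14, 3.14].

## Interface

Orientations are given as a 3x3 rotation matrix whose columns are the frame's x, y, z axes.
In Python, from plant import bot, vision, sign_off gives the robot as it stands.
- The arm moves only by the tool servo_tool, never from a script. Its argument "increments" is one flat list of numbers, 4 for each row, row after row: the shift along the tool's x, y, z in units of 50 mm (1.0 is 50 mm), then the turn about the tool's z in units of 8 degrees (1.0 is 8 degrees). In form: [x, y, z, yaw, x, y, z, yaw, ...]. A call has exactly 8 rows; each row is the pose to reach, as a shift and turn from the pose measured when the call began, along the tool's axes at that moment; what a row does not reach only later rows make up. A row lasts 1/8 s, in which the tool goes at most 62.5 mm and 10.7 degrees, less where a joint would pass 70% of its speed; a pose out of reach is approached as far as the arm can. A call with a gripper value outside its range is refused whole. "hand" is the closure, from 0 (fully open) to 1 (shut), set as the call begins (left out, the last holds). The fingers move at their own pace and stop on an object; "squeeze" is the grip in N (left out, the last holds). Time passes only in rows, so rows that repeat a pose let the fingers close, or fill a call up. It gives the time, the measured TCP pose, the force and the opening at its end, in the units of the state.
- bot.read_state(): the state, without advancing time (a new reading comes with each control period).
- vision.snapshot(name): name is "scene" or "top" or "wrist"; returns the picture (480x640x3 uint8, blue, green, red); there is no depth.
- vision.camera_info(name): a dict with "camera_matrix" (3x3 intrinsics, pixels), "dist_coeffs" ([k1, k2, p1, p2, k3] as OpenCV has them; the pictures are not rectified), "extrinsics" (4x4, takes a point from camera to world coordinates). Camera axes: x right, y down, z forward; pixel columns grow to the right and rows downward; lengths in m; the calibration is good to about 2 mm. A picture is of the moment at which its call begins: read the wrist's pose just before it. camera_info takes no time and is no camera call; for the wrist camera it gives the pose at the moment of the call.
- sign_off(): hands the job in, once; it reports no verdict.
The state is a dict: "time_s": time; "q": joint angles; "dq": joint speeds; "joint_torque": joint torques, N m; "tool_pos": TCP position; "ee_rot": TCP orientation; "ft_force": force on the tool from outside, world axes, zero at the start; "torque": the same for the moment, N m; "opening": finger opening in m.
Only numpy, scipy, OpenCV 4.12 (cv2) and the standard library are available. Lean on these libraries where they do the work, as an engineer would, in place of code of your own. Each camera call takes 0.05 s, during which the arm holds its last target.

## Task

Two glaze sample books stand on the pottery table, each with one stiff-hinged wooden leaf slightly raised on the right-hand side of its spine as the robot sees it. Turn over the leaf that carries the single large round disc: push it up from under its free edge with the fingertips, over the spine, and press it down until it lies fully flat on the left-hand side, without ever taking the leaf between the fingers. Leave the other book's leaf (four square tiles) and all the other things on the table as they are, and finish clear of everything.

Things in the scene. Friction and masses are not known exactly. Their poses are not given: they have to be found in the camera images.
- disc_book: Glaze book to work on: one round disc (82 mm) on the leaf, another on the base under it. Plywood base 190 (x) by 120 (y) by 22 mm, fixed. Origin: centre of the underside. Spine along its y, 36 mm above the origin; steel bearings at y = +-56 mm, 48 mm high. The leaf starts on the -x side (the robot's right), its free edge up to 35 mm beyond the base, open below down to the table.
- disc_leaf (a joint): Leaf of the disc book: rigid 6 mm plywood, 100 mm wide along the spine, board from 10 to 130 mm off the hinge line, 0.10-0.20 kg. 0 = flat on the right (book's -x), pi/2 upright, 3.1416 = flat on the left (+x; stop). Starts at 0.2-0.55. Stiff hinge (0.2 N m): stays at any angle where it is left; pushing the free edge takes 1 to 3 N. The disc is on the face that is up at the start.
- disc_leaf_edge (a point): Middle of the free edge of the disc book's leaf, at half its thickness, 130 mm from the hinge line. Axes turn with the leaf: x along the leaf from the free edge to the spine, y along the spine, z out of the face with the disc (up when the joint is 0, down when it is 3.14).
- disc_book_hinge (a point): Middle of the disc book's hinge line, 36 mm above the table; axes as the base.
- tile_book: Other book, to be left: four square tiles (36 mm) on the leaf, four on the base. Plywood base 190 (x) by 120 (y) by 22 mm, fixed. Origin: centre of the underside. Spine along its y, 36 mm above the origin; steel bearings at y = +-56 mm, 48 mm high. The leaf starts on the -x side (the robot's right), its free edge up to 35 mm beyond the base, open below down to the table.
- tile_leaf (a joint): Leaf of the tile book: rigid 6 mm plywood, 100 mm wide along the spine, board from 10 to 130 mm off the hinge line, 0.10-0.20 kg. 0 = flat on the right (book's -x), pi/2 upright, 3.1416 = flat on the left (+x; stop). Starts at 0.2-0.55. Stiff hinge (0.2 N m): stays at any angle where it is left; pushing the free edge takes 1 to 3 N. To be left as it is.
- tile_leaf_edge (a point): Middle of the free edge of the tile book's leaf, axes as for the disc book's.
- slip_jar: Closed jar, 50 mm across, 70 mm high, standing just beyond the gap between the books; origin at the centre of its underside. Leave it.
- wood_knife: Wooden modelling knife lying on the table before the gap between the books, about 145 mm long along its x, 10 mm high; origin near its middle, on the underside. Leave it.
- clay_block: Hard clay block 100 by 70 by 50 mm high; origin at the centre of its underside. Leave it.
- bowl: White bowl, 110 mm across, 50 mm high; origin at the centre of its underside. Leave it.
- scraper: Flat scraper with a handle, 200 mm long along its x; origin on its underside. Leave it.
- batten: Flat wooden batten 25 by 280 (y) by 12 mm, beyond the books; origin at the centre of its underside. Leave it.
- cup: Terracotta cup, 72 mm across, 85 mm high; origin at the centre of its underside. Leave it.

How it is judged:
On the way, in this order (a step that is already met when the one before it is completed fails the run):
1. the disc leaf is brought up past upright (value of joint disc_leaf above 1.6 rad), for 0.05 s.
2. the disc leaf lies flat on the left-hand side (value of joint disc_leaf above 3.04 rad), for 0.1 s.
At the end, for the whole second after the job is handed in: The disc book's leaf lies flat on the left of its spine (joint above 3.04 rad, within about 6 degrees of the stop) and at rest; the tile book's leaf edge is within 15 mm, and every other loose thing within 30 mm, of where it started (value of joint disc_leaf above 3.04 rad and velocity of joint disc_leaf between -0.05 and 0.05 rad/s and not (distance of tile_leaf_edge from where it was at the start of the episode above 0.015 m) and not (distance of slip_jar from where it was at the start of the episode above 0.03 m) and not (distance of wood_knife from where it was at the start of the episode above 0.03 m) and not (distance of clay_block from where it was at the start of the episode above 0.03 m) and not (distance of bowl from where it was at the start of the episode above 0.03 m) and not (distance of scraper from where it was at the start of the episode above 0.03 m) and not (distance of batten from where it was at the start of the episode above 0.03 m) and not (distance of cup from where it was at the start of the episode above 0.03 m)); the robot touches nothing.
It fails at once if the leaf is taken between the fingers (the grasp point lies inside the leaf, more than 6 mm in from its edge) (x of the grasp point in the frame of disc_leaf_edge between 0.006 and 0.118 m and y of the grasp point in the frame of disc_leaf_edge between -0.05 and 0.05 m and z of the grasp point in the frame of disc_leaf_edge between -0.004 and 0.004 m).
It fails at once if the other book's leaf is moved more than 15 mm (distance of tile_leaf_edge from where it was at the start of the episode above 0.015 m).
It fails at once if a bystander is lifted, carried or shoved more than 30 mm (distance of any of slip_jar, wood_knife, clay_block, bowl, scraper, batten, cup from where it was at the start of the episode above 0.03 m).
It also fails if it takes over 45 s, if anything falls off the work surface, if the arm or the gripper's body presses on something with over 40 N, if the wrist force passes 120 N, or if a joint passes its speed limit or range.

## Working session

There is one attempt and no reset: what is moved stays moved. The work goes in short steps, Python scripts to look and compute and a tool call to move; the robot and the scene stay as the last step left them, time stands still between calls to the robot, and variables do not carry over. Pictures are saved under pics/ and viewed, and the job is handed in when it is done.

Besides the shell and the picture viewer there is one more tool, called as name(argument=value, ...) on one line, values as JSON. servo_tool: Moves the arm, as the interface text tells. Its arguments: {"type":"object","properties":{"increments":{"type":"array"},"hand":{"type":"number"},"squeeze":{"type":"number"}},"required":["increments"]}

```bash
ls; mkdir -p pics; python3 - <<'E'
from plant import bot, vision
import cv2,numpy as np
np.set_printoptions(precision=4,suppress=True)
s=bot.read_state();print(s)
for n in("scene","top","wrist"):
    c=vision.camera_info(n);print(n,c)
    cv2.imwrite(f"pics/{n}0.png",vision.snapshot(n))
E
```

```text
pics
{'time_s': 0.0, 'q': array([ 1.5386,  0.3856,  0.0066, -0.0005, -1.194 , -0.2586]), 'dq': array([-0.0005,  0.0004,  0.0003, -0.0008,  0.0002,  0.0011]), 'joint_torque': array([ -0.0011, -39.2291,  18.8408,   4.1863,  -0.0045,  -0.    ]), 'tool_pos': array([0.179 , 0.5982, 0.2302]), 'ee_rot': array([[ 0.958 , -0.2869, -0.0005],
       [-0.2869, -0.958 , -0.0021],
       [ 0.0001,  0.0022, -1.    ]]), 'ft_force': array([-0.0947,  0.7343,  0.7945]), 'torque': array([ 0.0113,  0.0141, -0.0095]), 'opening': 0.08540032194988505}
scene {'camera_matrix': array([[513.8859,   0.    , 318.9844],
       [  0.    , 513.8859, 242.8792],
       [  0.    ,   0.    ,   1.    ]]), 'dist_coeffs': array([-0.003,  0.   ,  0.   ,  0.   ,  0.   ]), 'extrinsics': array([[-0.2051,  0.7976, -0.5672,  1.2783],
       [ 0.9786,  0.1758, -0.1066,  0.1157],
       [ 0.0147, -0.577 , -0.8166,  1.1304],
       [ 0.    ,  0.    ,  0.    ,  1.    ]])}
top {'camera_matrix': array([[515.1284,   0.    , 327.7968],
       [  0.    , 515.1284, 246.5531],
       [  0.    ,   0.    ,   1.    ]]), 'dist_coeffs': array([0.0107, 0.    , 0.    , 0.    , 0.    ]), 'extrinsics': array([[-0.0148, -0.9859,  0.167 ,  0.321 ],
       [-0.9996,  0.0186,  0.0213, -0.0437],
       [-0.0241, -0.1666, -0.9857,  1.2638],
       [ 0.    ,  0.    ,  0.    ,  1.    ]])}
wrist {'camera_matrix': array([[412.0492,   0.    , 321.5032],
       [  0.    , 412.0492, 242.2917],
       [  0.    ,   0.    ,   1.    ]]), 'dist_coeffs': array([0.033, 0.   , 0.   , 0.   , 0.   ]), 'extrinsics': array([[-0.2884, -0.9246, -0.2487,  0.2427],
       [-0.9575,  0.279 ,  0.0728,  0.5802],
       [ 0.0021,  0.2592, -0.9658,  0.3733],
       [ 0.    ,  0.    ,  0.    ,  1.    ]])}
```

View pics/top0.png

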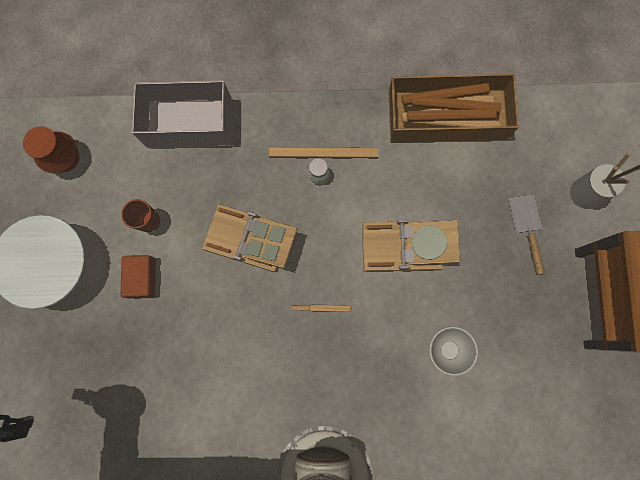

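View pics/scene0.png

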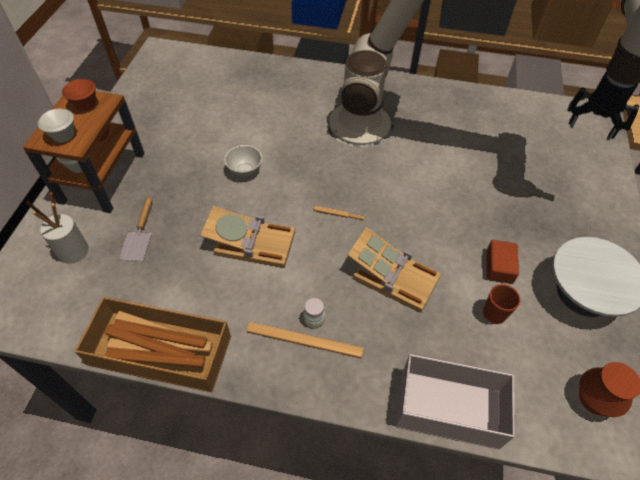

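View pics/wrist0.png

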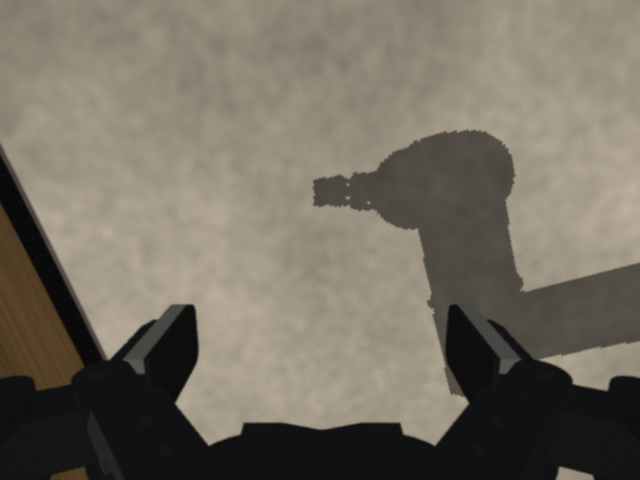

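The disc book is the right-hand one: in the top view its base spans about (362,222)–(460,270), the disc is near (430,242), the spine near x=404 and the leaf's free edge near x=459. The tile book is on the left, with its leaf edge near x=297. I'll zoom in to measure.

```bash
python3 - <<'E'
import cv2
a=cv2.imread("pics/top0.png")[205:285,350:470]; cv2.imwrite("pics/topz.png",cv2.resize(a,None,fx=6,fy=6,interpolation=cv2.INTER_CUBIC))
a=cv2.imread("pics/scene0.png")[195:275,190:305]; cv2.imwrite("pics/scz.png",cv2.resize(a,None,fx=6.5,fy=6.5,interpolation=cv2.INTER_CUBIC))
E
```

```text
(no output)
```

View pics/topz.png

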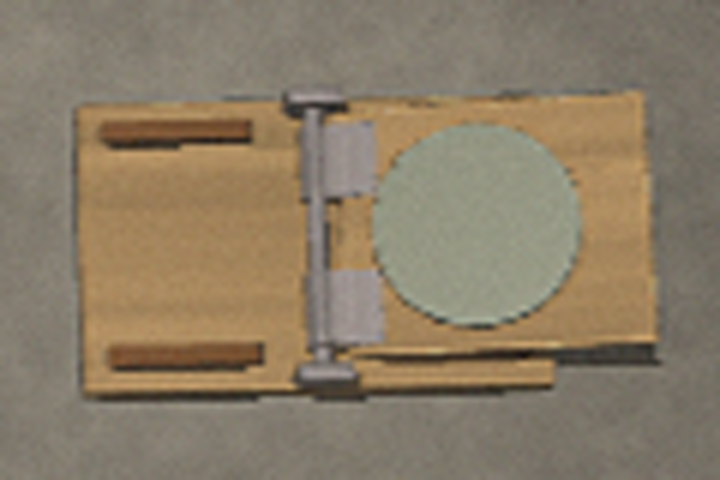

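View pics/scz.png

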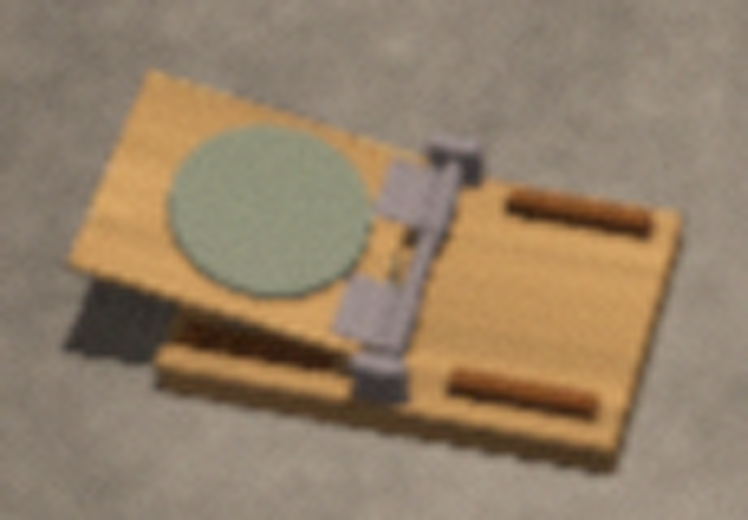

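```bash
cat > h.py <<'E'
import numpy as np,cv2
from plant import bot,vision
np.set_printoptions(precision=4,suppress=True)
def ray(n,p):
    c=vision.camera_info(n);E=np.array(c["extrinsics"])
    u=cv2.undistortPoints(np.array([[p]],float),np.array(c["camera_matrix"]),np.array(c["dist_coeffs"]))[0,0]
    d=E[:3,:3]@np.r_[u,1];return E[:3,3],d/np.linalg.norm(d)
def plane(n,p,z):
    o,d=ray(n,p);return o+d*(z-o[2])/d[2]
def tri(p,q,a="top",b="scene"):
    o1,d1=ray(a,p);o2,d2=ray(b,q)
    t=np.linalg.lstsq(np.c_[d1,-d2],o2-o1,rcond=None)[0]
    A=o1+t[0]*d1;B=o2+t[1]*d2
    return (A+B)/2,np.linalg.norm(A-B)
E
python3 - <<'E'
from h import *
T=lambda x,y:(350+x/6,205+y/6); S=lambda x,y:(190+x/6.5,195+y/6.5)
n,e1=tri(T(656,343),S(152,70)); f,e2=tri(T(642,93),S(70,262))
print("leaf near",n,e1,"far",f,e2,np.linalg.norm(n-f))
print("base LF",plane("top",T(77,105),.022),"LN",plane("top",T(85,388),.022),"RN",plane("top",T(553,360),.022))
print("base sc LF",plane("scene",S(615,445),.022),"LN",plane("scene",S(681,217),.022),"RF",plane("scene",S(157,362),.022))
print("bear tops far",plane("top",T(315,98),.048),"near",plane("top",T(328,372),.048))
print("tile edge px",plane("top",(297,230),.08),plane("top",(285,268),.08), "jar",plane("top",(319,163),.07))
E
```

```text
leaf near [ 0.481  -0.3234  0.0659] 0.0011257789896045366 far [ 0.5805 -0.3237  0.0655] 0.0010883870164403928 0.09944018903229601
base LF [ 0.5897 -0.104   0.022 ] LN [ 0.4728 -0.1042  0.022 ] RN [ 0.4809 -0.2926  0.022 ]
base sc LF [ 0.5907 -0.1019  0.022 ] LN [ 0.4757 -0.1025  0.022 ] RF [ 0.5916 -0.2905  0.022 ]
bear tops far [ 0.585 -0.198  0.048] near [ 0.4743 -0.1989  0.048 ]
tile edge px [0.5622 0.0536 0.08  ] [0.4729 0.0819 0.08  ] jar [0.7284 0.0003 0.07  ]
```

The leaf's free edge is at y≈-0.324 and z≈0.063, with x from 0.481 to 0.58. The hinge is at y≈-0.1975, so θ≈0.21, and the book is aligned with the world axes. The triangulated leaf width is 99.4 mm against 100 mm given. I'll shut the fingers and go round towards the right of the book, yawing about +73° about the tool's z.

servo_tool(increments=[0.96, 0.75, -0.05, 1.15, 1.92, 1.5, -0.1, 2.3, 2.88, 2.25, -0.15, 3.45, 3.84, 3.0, -0.2, 4.6, 4.8, 3.75, -0.25, 5.75, 5.76, 4.5, -0.3, 6.9, 6.72, 5.25, -0.35, 8.05, 7.68, 6.0, -0.4, 9.2], hand=1, squeeze=40)

```text
time_s: 1.15
tool_pos: [0.4616, 0.1991, 0.2512]
ee_rot: [[-0.01, -1.0, -0.0], [-1.0, 0.01, -0.001], [0.001, 0.0, -1.0]]
ft_force: [0.5, -0.1, -0.4]
opening: -0.0
```

servo_tool(increments=[1.2, -0.2, 0, 0, 2.4, -0.4, 0, 0, 3.6, -0.6, 0, 0, 4.8, -0.8, 0, 0, 6.0, -1.0, 0, 0, 7.2, -1.2, 0, 0, 8.4, -1.4, 0, 0, 9.6, -1.5, 0, 0])

```text
time_s: 2.15
tool_pos: [0.532, -0.2836, 0.2514]
ee_rot: [[-0.01, -1.0, -0.001], [-1.0, 0.01, -0.001], [0.001, 0.001, -1.0]]
ft_force: [1.0, 0.6, 1.1]
opening: -0.0
```

servo_tool(increments=[0.9, 0, 0, 0, 1.7, 0, 0, 0, 1.7, 0, 0.7, 0, 1.7, 0, 1.4, 0, 1.7, 0, 2.1, 0, 1.7, 0, 2.8, 0, 1.7, 0, 3.5, 0, 1.7, 0, 4.06, 0])

```text
time_s: 3.15
tool_pos: [0.5304, -0.3685, 0.0465]
ee_rot: [[-0.01, -1.0, -0.002], [-1.0, 0.01, -0.0], [0.0, 0.002, -1.0]]
ft_force: [0.6, -0.2, 0.1]
opening: 0.0002
```

```bash
python3 - <<'E'
from h import *
print(bot.read_state()["tool_pos"])
a=vision.snapshot("scene")[160:290,150:320]; cv2.imwrite("pics/s1.png",cv2.resize(a,None,fx=4.5,fy=4.5,interpolation=cv2.INTER_CUBIC))
cv2.imwrite("pics/w1.png",vision.snapshot("wrist"))
E
```

```text
[ 0.5304 -0.3685  0.0465]
```

View pics/s1.png

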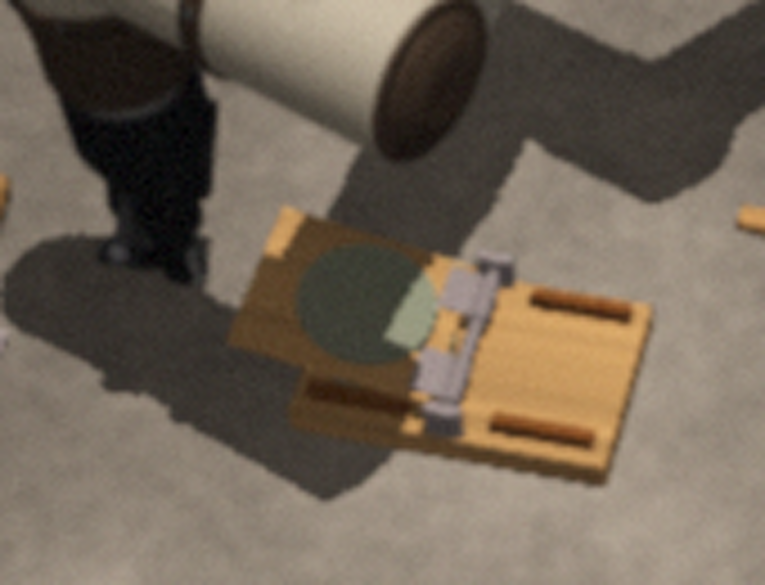

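View pics/w1.png

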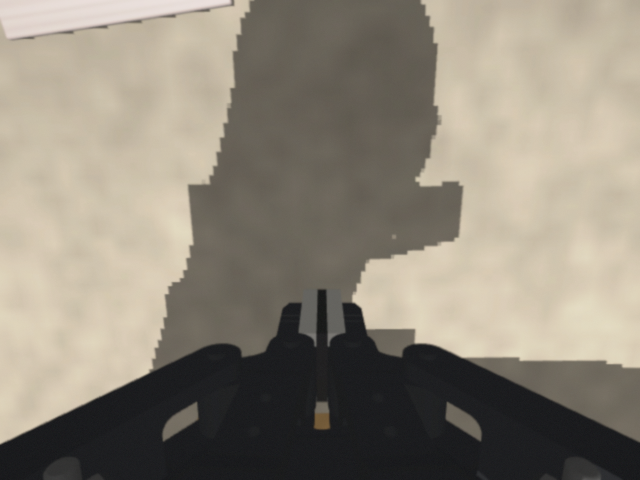

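Both views show the shut fingers standing clear to the right of the free edge, with the tips below the edge height (scene crop: fingers near (160,265), edge from (285,210) to (235,345)). Next is contact and the first part of the arc.

servo_tool(increments=[-0.47, 0, 0, 0, -0.7, 0, 0, 0, -0.78, 0, -0.25, 0, -0.87, 0, -0.5, 0, -0.98, 0, -0.74, 0, -1.1, 0, -0.96, 0, -1.1, 0, -0.96, 0, -1.1, 0, -0.96, 0])

```text
time_s: 4.25
tool_pos: [0.5302, -0.3126, 0.093]
ee_rot: [[-0.01, -1.0, -0.006], [-1.0, 0.01, 0.002], [-0.002, 0.006, -1.0]]
ft_force: [-0.1, -1.5, 0.6]
opening: 0.0003
```

```bash
python3 - <<'E'
from h import *
print(bot.read_state()["tool_pos"])
a=vision.snapshot("scene")[140:290,150:320]; cv2.imwrite("pics/s2.png",cv2.resize(a,None,fx=4,fy=4,interpolation=cv2.INTER_CUBIC))
E
```

```text
[ 0.5302 -0.3126  0.093 ]
```

View pics/s2.png

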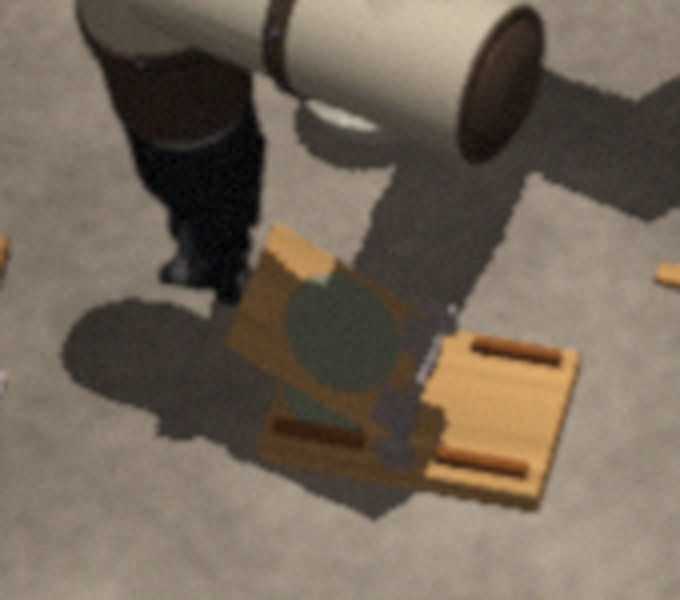

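The scene crop shows the leaf lifted to about 0.6 rad with its edge riding on the fingers (edge from (275,225) to (230,340)), at about 1.5 N. I'll continue up the arc.

servo_tool(increments=[-0.24, 0, -0.31, 0, -0.53, 0, -0.54, 0, -0.85, 0, -0.72, 0, -1.2, 0, -0.84, 0, -1.57, 0, -0.92, 0, -1.83, 0, -0.94, 0, -2.08, 0, -0.94, 0, -2.08, 0, -0.94, 0])

```text
time_s: 5.3
tool_pos: [0.5311, -0.2073, 0.1392]
ee_rot: [[-0.009, -1.0, -0.008], [-1.0, 0.009, 0.003], [-0.003, 0.008, -1.0]]
ft_force: [0.6, -0.5, -0.2]
opening: -0.0002
```

```bash
python3 - <<'E'
from h import *
print(bot.read_state()["tool_pos"])
a=vision.snapshot("scene")[120:290,150:320]; cv2.imwrite("pics/s3.png",cv2.resize(a,None,fx=3.5,fy=3.5,interpolation=cv2.INTER_CUBIC))
E
```

```text
[ 0.5311 -0.2073  0.1392]
```

View pics/s3.png

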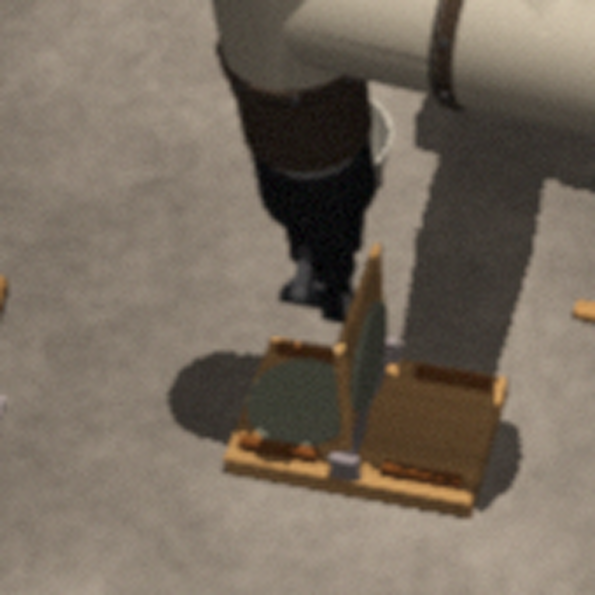

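The leaf stands upright (scene crop: from (375,250) to (345,455)). Now I'll push it past upright and down with the tip corner.

servo_tool(increments=[-0.32, 0, 0, 0, -0.68, 0, 0.18, 0, -1.02, 0, 0.38, 0, -1.31, 0, 0.64, 0, -1.57, 0, 0.93, 0, -1.8, 0, 1.24, 0, -1.8, 0, 1.24, 0, -1.8, 0, 1.24, 0])

```text
time_s: 6.35
tool_pos: [0.5314, -0.1175, 0.0772]
ee_rot: [[-0.009, -1.0, -0.009], [-1.0, 0.009, 0.003], [-0.003, 0.009, -1.0]]
ft_force: [0.4, -0.3, 0.5]
opening: -0.0
```

```bash
python3 - <<'E'
from h import *
print(bot.read_state()["tool_pos"])
a=vision.snapshot("scene")[140:290,180:350]; cv2.imwrite("pics/s4.png",cv2.resize(a,None,fx=4,fy=4,interpolation=cv2.INTER_CUBIC))
E
```

```text
[ 0.5314 -0.1175  0.0772]
```

View pics/s4.png

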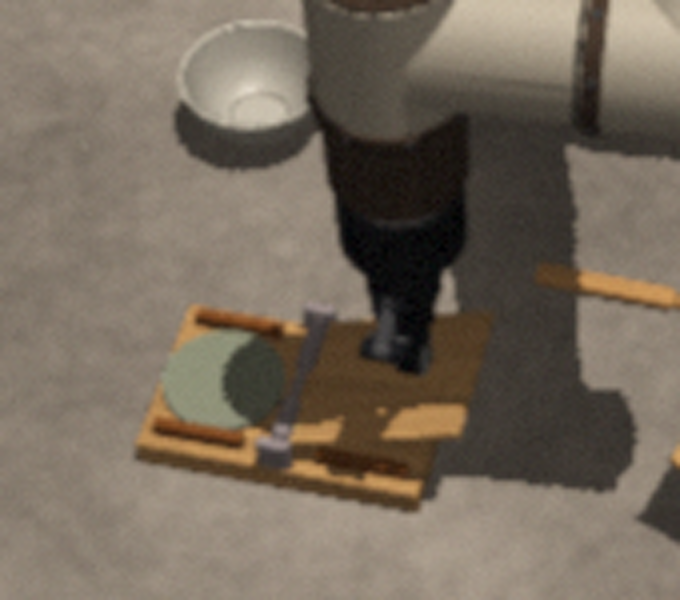

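The leaf is over to the left with the tips on its back, α≈0.4 rad above flat (tips near (400,360) in the crop). I'll press it down.

servo_tool(increments=[-0.07, 0, 0.18, 0, -0.12, 0, 0.36, 0, -0.15, 0, 0.52, 0, -0.16, 0, 0.64, 0, -0.16, 0, 0.72, 0, -0.16, 0, 0.76, 0, -0.16, 0, 0.79, 0, -0.16, 0, 0.81, 0])

```text
time_s: 7.4
tool_pos: [0.5311, -0.1096, 0.0389]
ee_rot: [[-0.009, -1.0, -0.009], [-1.0, 0.009, 0.003], [-0.003, 0.009, -1.0]]
ft_force: [-4.8, 3.5, 17.2]
opening: 0.0
```

It meets a firm stop at z=0.0389 (nominal 0.039 for flat) with 17 N. I'll hold briefly, then lift straight off.

servo_tool(increments=[0, 0, 0.06, 0, 0, 0, 0.06, 0, 0, 0, -0.3, 0, 0, 0, -1.0, 0, 0, 0, -2.0, 0, 0, 0, -3.0, 0, 0, 0, -3.8, 0, 0, 0, -3.8, 0])

```text
time_s: 8.4
tool_pos: [0.5344, -0.1103, 0.2327]
ee_rot: [[-0.009, -1.0, -0.001], [-1.0, 0.009, 0.003], [-0.003, 0.001, -1.0]]
ft_force: [0.5, 0.7, -0.3]
opening: 0.0002
```

servo_tool(increments=[1, 0, 0, 0, 2, 0, 0, 0, 3, 0, 0, 0, 4, 0, 0, 0, 5, 0, 0, 0, 5, 0, 0, 0, 5, 0, 0, 0, 5, 0, 0, 0])

```text
time_s: 9.4
tool_pos: [0.5322, -0.3591, 0.2317]
ee_rot: [[-0.008, -1.0, -0.001], [-1.0, 0.008, 0.003], [-0.003, 0.001, -1.0]]
ft_force: [0.2, -1.1, 0.2]
opening: -0.0003
```

```bash
python3 - <<'E'
from h import *
s=bot.read_state();print(s["tool_pos"],s["ft_force"],s["time_s"])
b=vision.snapshot("scene");cv2.imwrite("pics/s5.png",b)
t=vision.snapshot("top");cv2.imwrite("pics/t5.png",t)
cv2.imwrite("pics/t5z.png",cv2.resize(t[205:285,340:460],None,fx=6,fy=6,interpolation=cv2.INTER_CUBIC))
cv2.imwrite("pics/s5z.png",cv2.resize(b[195:280,190:310],None,fx=6,fy=6,interpolation=cv2.INTER_CUBIC))
E
```

```text
[ 0.5322 -0.3591  0.2317] [ 0.1524 -1.1215  0.1894] 9.4
```

View pics/s5.png

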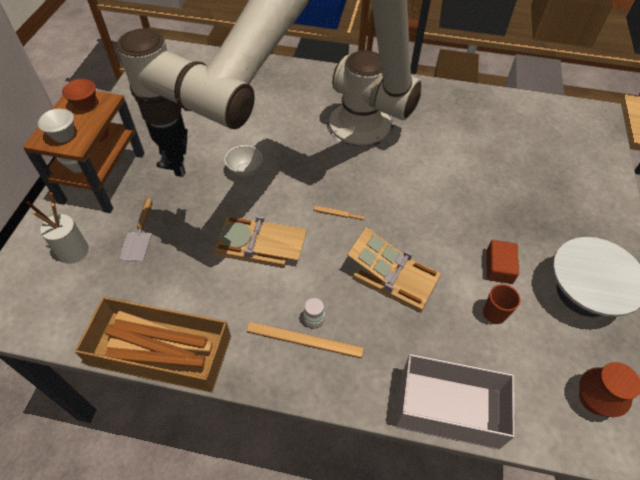

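View pics/t5z.png

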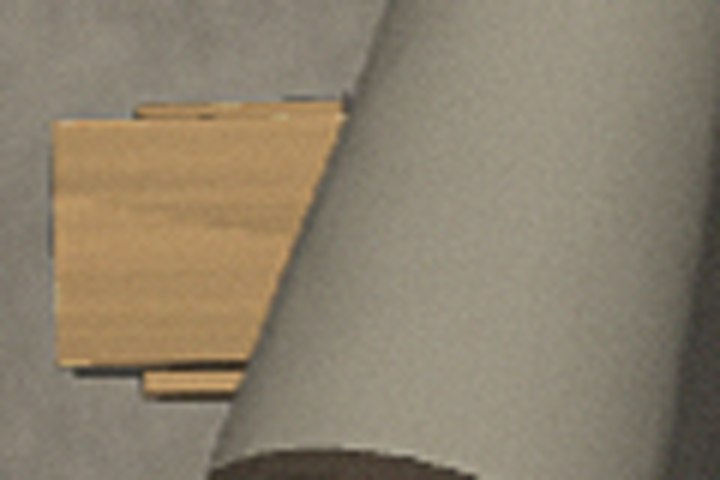

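View pics/s5z.png

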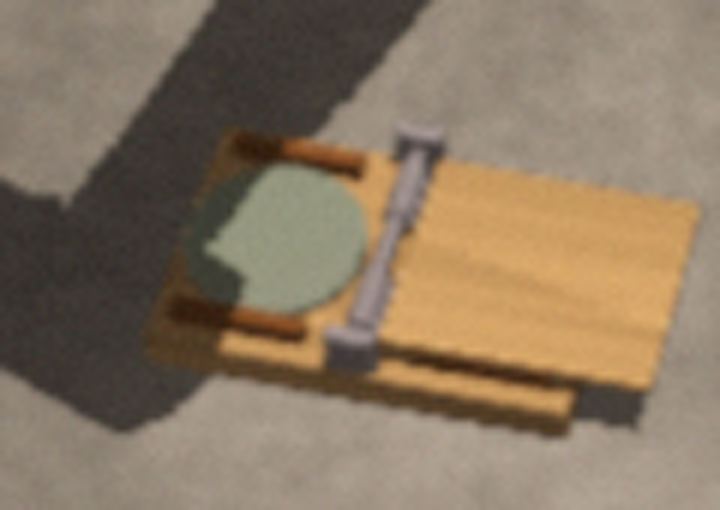

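```bash
python3 - <<'E'
from h import *
T=lambda x,y:(340+x/6,205+y/6); S=lambda x,y:(190+x/6,195+y/6)
print(tri(T(58,364),S(698,203)),tri(T(53,120),S(650,387)))
a=cv2.imread("pics/scene0.png").astype(int);b=cv2.imread("pics/s5.png").astype(int)
d=(abs(a-b).sum(2)>60)
for n,(x,y,w,h) in dict(tile=(345,225,100,85),jar=(300,295,30,35),knife=(310,202,58,22),clay=(485,238,36,46),cup=(482,284,40,40),batten=(245,320,120,40),scraper=(118,196,38,70),bowl=(220,145,48,38)).items(): print(n,d[y:y+h,x:x+w].sum())
E
```

```text
(array([ 0.4813, -0.0691,  0.0369]), np.float64(0.00026632226909808116)) (array([ 0.5808, -0.0685,  0.0368]), np.float64(0.0013444814954413774))
tile 0
jar 0
knife 0
clay 0
cup 0
batten 0
scraper 360
bowl 619
```

```bash
python3 - <<'E'
import cv2,numpy as np
f=lambda p:cv2.resize(cv2.imread(p)[140:270,110:280],None,fx=2.3,fy=2.3)
cv2.imwrite("pics/cmp.png",np.hstack([f("pics/scene0.png"),f("pics/s5.png")]))
E
```

```text
(no output)
```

View pics/cmp.png

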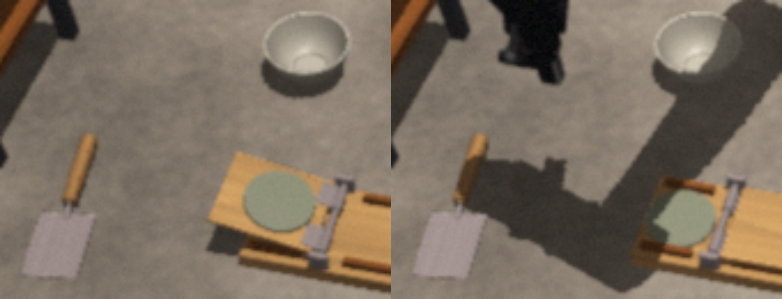

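The scraper and bowl are where they were; the pixel differences there are only arm shadow. The leaf lies flat and the gripper is clear at z=0.23, so I'll hand in.

```bash
python3 -c "
from plant import sign_off
print(sign_off())"
```

```text
the job is handed in; nothing more can be done
None
```

I turned the disc leaf over onto the left side and handed the job in at about 9.5 s of the 45 s. The shut fingertips pushed it up from its free edge, over the spine, and pressed it down to the stop with about 17 N. The leaf was never between the fingers.

**Leaf:** with the arm clear, the free edge's upper corners triangulate to z≈0.037 m. Fully flat would be 0.039 m, so this agrees within the 2 mm calibration. The edge is about 129 mm left of the hinge, against 130 mm expected.

**Other things on the table:** comparing the scene view before and after showed no change at the tile book, jar, knife, clay block, cup or batten. My check flagged pixel differences at the scraper and bowl. Seen side by side, those were only the arm's shadow, and neither had moved.

**Robot:** the gripper finished at z≈0.23 m, touching nothing. No check failed or disagreed.

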